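# Stroke a row of tube lids shut and start the block heater

## Task

The six tubes with blue lids in the block heater were left ajar. Shut the gripper and run the fingertips lightly along the row of blue lids, starting at the hinge end (the left end, lid 1), so that each lid is laid down and pressed fully shut in turn; when all six are shut, press the green START key and let it go. Grip and lift nothing, keep both blocks seated in the heater, do not press the red STOP key, and leave everything else where it stands.

Things in the scene. Friction and masses are not known exactly. Their poses are not given: they have to be found in the camera images.
- heater: the fixed dry block heater, slate-grey housing 232 x 225 x 72 mm; origin under its centre on the worktop; x points from the console (robot side) to its back, y to its left, z up. Turned up to 0.3 rad either way. The sloping console is on its -x side; the square well behind it holds two loose aluminium blocks, one behind the other in places that may be swapped.
- sample_block: loose aluminium block 62 x 190 x 50 mm (x, y, z), 0.9 kg, standing in the well with 1.5 mm of play, 8 mm proud of the housing; six tubes with BLUE hinged lids stand in one row along its y axis. Origin at the centre of its underside, axes parallel to the heater's. This is the row to be closed.
- shut_block: the same block with six ORANGE lids, all shut already; origin at the centre of its underside, 64 mm from the sample block's centre. To be left alone.
- row_start (a point): point fixed on the sample block at the hinge end of its row (+y end): over the hinge of lid 1, at the height of the top of a shut lid (59 mm over the block's underside). The tops of all shut lids lie in one flat line from row_start to row_end.
- row_end (a point): point fixed on the sample block at the other (-y) end of its row, where the tab of lid 6 ends when it is shut, same height; 177 mm from row_start.
- lid_1 (a joint): hinge of blue lid 1 (1 at the +y end, then every 30 mm toward -y), rad: 0 = shut, grows as its tab end rises, stop at 1.9; starts ajar at 0.5 to 0.95. Stays where it is left (stiff plastic hinge, 0.012 N m: 0.5 N at the tab, 3 to 5 N close to the hinge).
- lid_1_tab (a point): upper edge of the free tab end of blue lid 1; it moves with the lid. Lid: disc 20 mm wide, 4 mm thick; hinge at its +y edge, 4 mm below its shut top; tab end 27 mm from the hinge toward -y. A fingertip that comes from the hinge side rides over the lid and lays it down; from the tab side it would catch under it.
- lid_2 (a joint): hinge of blue lid 2 (1 at the +y end, then every 30 mm toward -y), rad: 0 = shut, grows as its tab end rises, stop at 1.9; starts ajar at 0.5 to 0.95. Stays where it is left (stiff plastic hinge, 0.012 N m: 0.5 N at the tab, 3 to 5 N close to the hinge).
- lid_3 (a joint): hinge of blue lid 3 (1 at the +y end, then every 30 mm toward -y), rad: 0 = shut, grows as its tab end rises, stop at 1.9; starts ajar at 0.5 to 0.95. Stays where it is left (stiff plastic hinge, 0.012 N m: 0.5 N at the tab, 3 to 5 N close to the hinge).
- lid_4 (a joint): hinge of blue lid 4 (1 at the +y end, then every 30 mm toward -y), rad: 0 = shut, grows as its tab end rises, stop at 1.9; starts ajar at 0.5 to 0.95. Stays where it is left (stiff plastic hinge, 0.012 N m: 0.5 N at the tab, 3 to 5 N close to the hinge).
- lid_5 (a joint): hinge of blue lid 5 (1 at the +y end, then every 30 mm toward -y), rad: 0 = shut, grows as its tab end rises, stop at 1.9; starts ajar at 0.5 to 0.95. Stays where it is left (stiff plastic hinge, 0.012 N m: 0.5 N at the tab, 3 to 5 N close to the hinge).
- lid_6 (a joint): hinge of blue lid 6 (1 at the +y end, then every 30 mm toward -y), rad: 0 = shut, grows as its tab end rises, stop at 1.9; starts ajar at 0.5 to 0.95. Stays where it is left (stiff plastic hinge, 0.012 N m: 0.5 N at the tab, 3 to 5 N close to the hinge).
- lid_6_tab (a point): upper edge of the free tab end of blue lid 6; it moves with the lid. Lid: disc 20 mm wide, 4 mm thick; hinge at its +y edge, 4 mm below its shut top; tab end 27 mm from the hinge toward -y. A fingertip that comes from the hinge side rides over the lid and lays it down; from the tab side it would catch under it.
- start_key_top (a point): centre of the top face of the green START key, 20 x 24 mm, at the right (-y) end of the console; the key stands 8 mm over the console, whose face slopes down toward the robot by 0.235 rad. Pressed about straight down.
- start_key (a joint): travel of the START key, m: 0 released, 0.005 fully in; spring return, 0.8 N to start it, 4.8 N fully in
- stop_key_top (a point): centre of the top face of the red STOP key, same size and spring, 53 mm to the left (+y) of START. Not to be pressed.
- stop_key (a joint): travel of the STOP key, m: 0 released, 0.005 fully in
- beaker: glass beaker, 74 mm wide, 80 mm high, left of the heater; origin at the centre of its underside; bystander
- tip_box: pipette tip box with blue base, 83 x 121 x 72 mm, right of the heater; origin at the centre of its underside; bystander
- marker: blue marker pen 132 mm long, 15 mm thick, lying left of the heater; bystander
- bench_timer: grey bench timer 70 x 62 x 20 mm, left of the heater; bystander
- tape: yellow roll of label tape, 60 mm wide, 19 mm high, right of the heater; bystander
- wash_bottle: wash bottle with bent spout, 67 x 95 x 204 mm, far left behind; bystander

How it is judged:
By the outcome, as a careful person would: the job done as asked, in the order asked, and still so for the second after the job is handed in, with the robot touching nothing.
It also fails if it takes over 64 s, if anything falls off the work surface, if the arm or the gripper's body presses on something with over 40 N, if the wrist force passes 120 N, or if a joint passes its speed limit or range.

## Robot

A 6-joint arm with a two-finger parallel gripper is mounted at the origin on a cart in front of the work surface, level with it; the furniture and walls round the work are solid. World frame = base frame: x ahead of the robot, y to its left, z up, the work surface at z = 0. Lengths are in m, angles in rad, forces in N, time in s.
With the tool pointing down it reaches from about 0.425 to 0.95 m from the base axis. Payload 3.5 kg.
Tool frame: the origin (TCP) lies midway between the tips of the shut fingers; the grasp point (between the pads) lies 19 mm behind it (pinch_z is the distance from the TCP to the grasp point, in m); z points along the fingers, x is the direction in which the jaws open and shut, and the axes are right-handed (so a half turn about z gives the same grasp; the last joint's range is limited). The gripper opens to 85 mm and grips with 20 to 120 N. Pads are 22 mm wide; open, the fingers measure 114 mm over their backs; the gripper's body (76 mm by 85 mm) begins 54 mm behind the grasp point. The pads swing forward as they close: fully open they stand 13 mm farther back than shut.
Start: joints at [-1.37, 0.286, 1.577, -0, 1.279, -0.15], TCP at [0.232, -0.634, 0.231] pointing down, gripper open.
Joint ranges: [-2.77, 2.77], [-0.9, 2.22], [0.21, 2.48], [-1.53, 4.67], [0.24, 2.81], [-2.84, 2.84]. Speed limits (rad/s): [2.79, 2.79, 3.14, 3.14, 3.14, 3.14].

## Interface

Orientations are given as [roll, pitch, yaw] about the fixed x, y, z axes, in that order (R = Rz(yaw) Ry(pitch) Rx(roll)).
In Python, from station import observe, snapshot, camera_info, finish_job, search_frame, pinch_z gives the robot as it stands. The module is installed in compiled form; this text tells all that it offers.
- The arm moves only by the tool jog_arm, never from a script. Its argument "series" is a list of rows, each an object with "xyz": the shift along the tool's x, y, z in cm, a list of three; "roll": the turn about the tool's z in rad; "fingers": the closure, from -1 (fully open) to 1 (shut). In form: [{"xyz": [dx, dy, dz], "roll": roll, "fingers": fingers}, ...]. A call has exactly 8 rows; each row shifts and turns the commanded pose from where the row before left it, along the tool's axes as they then stand; what a row does not reach is not made up. A row lasts 1/10 s, in which the tool goes at most 50 mm and 8.59 degrees, less where a joint would pass 70% of its speed; a pose out of reach is approached as far as the arm can. A call with a gripper value outside its range is refused whole. The fingers move at their own pace and stop on an object; "force" is the grip in N (left out, the last holds). Time passes only in rows, so rows that do not move let the fingers close, or fill a call up. It gives the time, the measured TCP pose, the force and the opening at its end, in the units of the state.
- observe(): the state, without advancing time (a new reading comes with each control period).
- snapshot(name): name is "side" or "top" or "wrist"; returns the picture (384x512x3 uint8, blue, green, red); there is no depth.
- camera_info(name): a dict with "fx", "fy", "cx", "cy" (pixels), "D" ([k1, k2, p1, p2, k3] as OpenCV has them; the pictures are not rectified), "R" (3x3) and "t" (3): a world point X has camera coordinates R X + t; the wrist camera has in their place "hand_eye" (4x4, takes a point from camera to tool coordinates, whose origin is the TCP and whose axes are the tool frame's). Camera axes: x right, y down, z forward; pixel columns grow to the right and rows downward; lengths in m; the calibration is good to about 2 mm. A picture is of the moment at which its call begins: read the wrist's pose just before it. camera_info takes no time and is no camera call.
- finish_job(): hands the job in, once; it reports no verdict.
Trained networks look in the newest picture that a camera, given by its name, has taken for a name from the list of things; names that differ only in an ending like _2 or _b are one class to them, and where a whole thing is asked for, a point or a joint stands for the part that bears it (a point fixed in the world has none). Each returns a list of dicts, best first, with "confidence" (0 to 1); they miss things now and then, are a little off and sometimes report something else, mostly with a low value. They report only what shows in the picture. A call takes as long as a camera call.
- search_frame(camera, target): "bbox" ([left, top, right, bottom] in pixels, round what is visible of it).
The state is a dict: "time_s": time; "qpos": joint angles; "joint_vel": joint speeds; "joint_torque": joint torques, N m; "tcp_pos": TCP position; "orientation": TCP orientation; "contact_force": force on the tool from outside, world axes, zero at the start; "torque": the same for the moment, N m; "grip_width": opening from 0.0 (shut) to 1.0 (fully open).
Only numpy, scipy, OpenCV 4.12 (cv2) and the standard library are available. Lean on these libraries where they do the work, as an engineer would, in place of code of your own. Each camera call takes 0.05 s, during which the arm holds its last target.

## Working session

There is one attempt and no reset: what is moved stays moved. The work goes in short steps, Python scripts to look and compute and a tool call to move; the robot and the scene stay as the last step left them, time stands still between calls to the robot, and variables do not carry over. Pictures are saved under pics/ and viewed, and the job is handed in when it is done.

Besides the shell and the picture viewer there is one more tool, called after "Request:" as name(argument=value, ...) on one line, values as JSON. jog_arm: Moves the arm, as the interface text tells. Its arguments: {"type":"object","properties":{"series":{"type":"array","items":{"type":"object","properties":{"xyz":{"type":"array","items":{"type":"number"}},"roll":{"type":"number"},"fingers":{"type":"number"}}}},"force":{"type":"number"}},"required":["series"]}

```bash
mkdir -p pics
python3 - <<'E'
from station import *
import cv2, numpy as np
print(observe()); print(pinch_z if not callable(pinch_z) else pinch_z())
for n in ["side","top","wrist"]:
    im=snapshot(n); cv2.imwrite(f"pics/{n}0.png",im); print(n,camera_info(n))
    if n!="wrist":
        for t in ["heater","sample_block","shut_block","start_key","stop_key","lid_1","lid_6_tab"]:
            print(n,t,search_frame(n,t)[:7])
print(observe()["time_s"])
E
```

```text
{'time_s': 0.0, 'qpos': array([-1.37001370e+00,  2.87185507e-01,  1.57816741e+00, -9.01739850e-06,
        1.27857601e+00, -1.49960884e-01]), 'joint_vel': array([ 2.70496488e-04,  1.30949201e-03, -2.04451479e-04,  1.46577952e-03,
       -5.44914956e-05,  1.21575360e-03]), 'joint_torque': array([ 2.54361294e-04, -4.05980980e+01, -2.92624658e+01, -1.35011492e-04,
        5.89473973e-03, -1.56809701e-06]), 'tcp_pos': array([ 0.23184736, -0.63324422,  0.22993913]), 'orientation': array([-3.14125215e+00,  2.31134118e-03, -1.22004981e+00]), 'contact_force': array([-0.08400123, -0.108412  ,  0.49273159]), 'torque': array([0.0366178 , 0.01569145, 0.01375035]), 'grip_width': 0.9979764418173587}
0.0187
side {'fx': 378.81857319948296, 'fy': 378.81857319948296, 'cx': 255.58386554285886, 'cy': 187.6140613399095, 'D': array([-0.06606169,  0.        ,  0.        ,  0.        ,  0.        ]), 'R': array([[-9.30008088e-01, -3.67538788e-01,  4.42659965e-04],
       [-1.91500879e-01,  4.83538847e-01, -8.54118023e-01],
       [ 3.13707460e-01, -7.94421439e-01, -5.20079040e-01]]), 't': array([0.47017436,
[... 1430 characters left out ...]
8], 'confidence': 0.38}]
top lid_6_tab [{'bbox': [287.5, 167.5, 291.0, 171.9], 'confidence': 0.57}, {'bbox': [122.8, 125.0, 157.1, 154.7], 'confidence': 0.48}]
wrist {'fx': 264.9121910795689, 'fy': 264.9121910795689, 'cx': 254.75726311235013, 'cy': 192.5028717998841, 'D': array([0.00713933, 0.        , 0.        , 0.        , 0.        ]), 'hand_eye': array([[ 9.99999065e-01,  1.36766715e-03,  1.07763055e-05,
         1.56423630e-04],
       [-1.32187686e-03,  9.64435898e-01,  2.64313546e-01,
        -6.61907621e-02],
       [ 3.51099898e-04, -2.64313313e-01,  9.64436804e-01,
        -1.42329614e-01],
       [ 0.00000000e+00,  0.00000000e+00,  0.00000000e+00,
         1.00000000e+00]])}
0.85
```

Run:
```python
import cv2
a=cv2.imread("pics/top0.png"); b=cv2.imread("pics/side0.png")
cv2.imwrite("pics/top0c.png",cv2.resize(a[120:230,195:325],None,fx=6,fy=5.4,interpolation=cv2.INTER_CUBIC))
cv2.imwrite("pics/side0c.png",cv2.resize(b[140:240,180:300],None,fx=6,fy=6,interpolation=cv2.INTER_CUBIC))
```

```text
(no output)
```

View pics/top0.png

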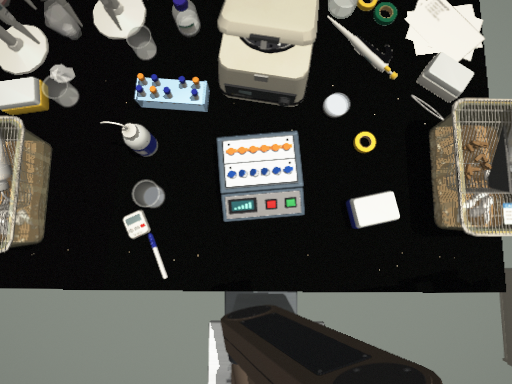

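View pics/side0.png

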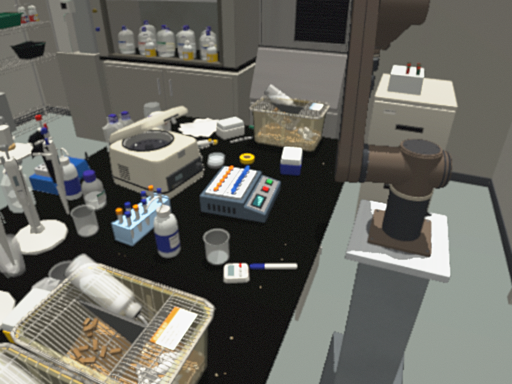

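```bash
ls pics
```

```text
side0.png
side0c.png
top0.png
top0c.png
wrist0.png
```

View pics/top0c.png

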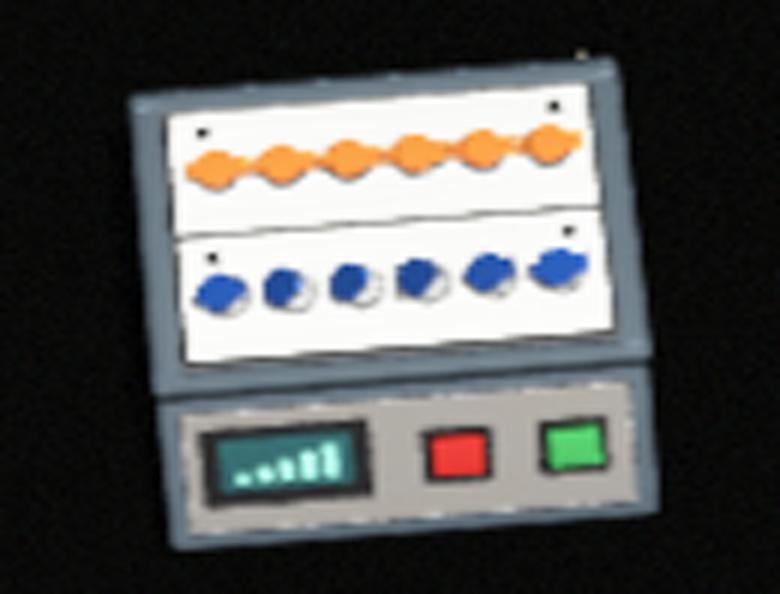

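View pics/side0c.png

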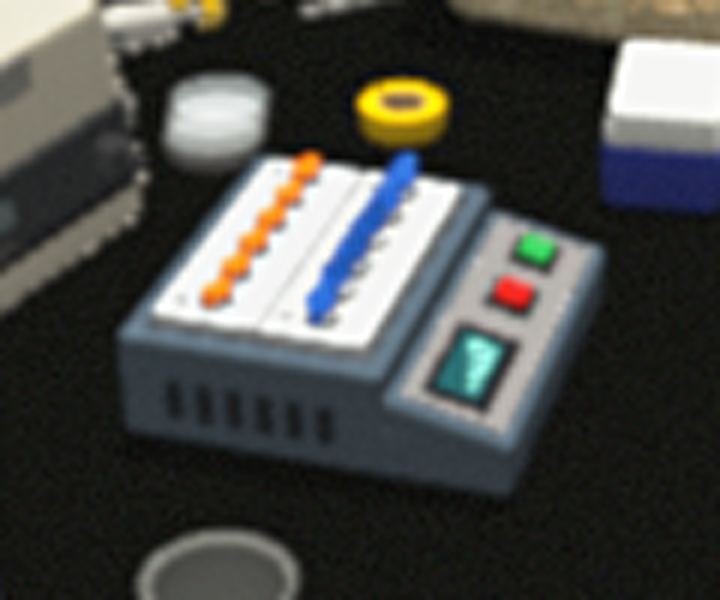

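The top view shows the blue row in the front block (nearer the console) with its hinges at the left, and START (green) at the right end of the console. Next I'll fit the pose from the block corners.

```bash
cat > h.py <<'E'
import numpy as np, cv2
from scipy.optimize import least_squares
from scipy.spatial.transform import Rotation as Ro
from station import *
def proj(c,X):
    X=np.asarray(X,float).reshape(-1,3)
    K=np.array([[c["fx"],0,c["cx"]],[0,c["fy"],c["cy"]],[0,0,1]])
    return cv2.projectPoints(X,cv2.Rodrigues(np.asarray(c["R"]))[0],np.asarray(c["t"],float),K,np.asarray(c["D"]))[0].reshape(-1,2)
def ray(c,px,z):
    K=np.array([[c["fx"],0,c["cx"]],[0,c["fy"],c["cy"]],[0,0,1]])
    u=cv2.undistortPoints(np.array(px,float).reshape(-1,1,2),K,np.asarray(c["D"])).reshape(-1,2)
    R=np.asarray(c["R"]);t=np.asarray(c["t"]); C=-R.T@t
    d=np.c_[u,np.ones(len(u))]@R
    return C+d*((z-C[2])/d[:,2])[:,None]
def wristcam(o):
    c=dict(camera_info("wrist")); T=np.eye(4); T[:3,:3]=Ro.from_euler("xyz",o["orientation"]).as_matrix(); T[:3,3]=o["tcp_pos"]
    W=np.linalg.inv(T@c["hand_eye"]); c["R"]=W[:3,:3]; c["t"]=W[:3,3]; return c
def pose2(p,L):  # L local pts (block frame), p=(x,y,yaw)
    c,s=np.cos(p[2]),np.sin(p[2]); L=np.asarray(L,float)
    return np.c_[p[0]+c*L[:,0]-s*L[:,1],p[1]+s*L[:,0]+c*L[:,1],L[:,2]]
E
python3 - <<'E'
from h import *
c=camera_info("top")
cr=np.array([[165,113],[590,83],[185,363],[613,330]],float)
px=np.c_[195+cr[:,0]/6,120+cr[:,1]/5.4]-0.4
L=[[95,95,80],[95,-95,80],[-31,95,80],[-31,-95,80]]; L=np.array(L)/1000
r=least_squares(lambda p:(proj(c,pose2(p,L))-px).ravel(),[.6,0,0]); print(r.x,r.fun)
print("rowstart,end",pose2(r.x,[[0,.0885,.089],[0,-.0885,.089]]))
k=np.array([[574,447],[458,455]]);kp=np.c_[195+k[:,0]/6,120+k[:,1]/5.4]-.4
print("keys",ray(c,kp,0.06))
s=camera_info("side"); print(proj(s,pose2(r.x,L)))
o=observe();R=Ro.from_euler("xyz",o["orientation"]).as_matrix();print(R)
E
```

```text
[0.55435417 0.0181714  0.08496628] [ 0.43274019  0.1485873  -0.71007148  0.2001622   0.30797033 -0.3937286
 -0.03491481  0.07885325]
rowstart,end [[ 0.5468437   0.10635214  0.089     ]
 [ 0.56186464 -0.07000934  0.089     ]]
keys [[ 0.47557447 -0.06344471  0.06      ]
 [ 0.47128557 -0.01118005  0.06      ]]
[[205.43255574 191.03524961]
 [225.16814388 165.7966792 ]
 [240.59639084 196.82296569]
 [256.91748455 170.37844709]]
[[ 3.43654689e-01 -9.39096084e-01 -1.27754271e-05]
 [-9.39096084e-01 -3.43654688e-01 -1.62626820e-05]
 [ 1.08818856e-05  1.75861005e-05 -1.00000000e+00]]
```

Request:
jog_arm(series=[{"xyz": [-3.1, -3.3, 0], "roll": 0, "fingers": 1}, {"xyz": [-3.1, -3.3, 0], "roll": 0, "fingers": 1}, {"xyz": [-3.1, -3.3, 0], "roll": 0, "fingers": 1}, {"xyz": [-3.1, -3.3, 0], "roll": 0, "fingers": 1}, {"xyz": [-3.1, -3.3, 0], "roll": 0, "fingers": 1}, {"xyz": [-3.1, -3.3, 0], "roll": 0, "fingers": 1}, {"xyz": [-3.1, -3.3, 0], "roll": 0, "fingers": 1}, {"xyz": [-3.1, -3.3, 0], "roll": 0, "fingers": 1}], force=30)

```text
time_s: 1.65
tcp_pos: [0.3952, -0.3086, 0.2317]
orientation: [-3.141, -0.001, -1.22]
contact_force: [0.6, 0.1, -0.0]
grip_width: 0.001
```

Request:
jog_arm(series=[{"xyz": [-3.1, -3.3, 0], "roll": 0, "fingers": 1}, {"xyz": [-3.1, -3.3, 0], "roll": 0, "fingers": 1}, {"xyz": [-3.1, -3.3, 0], "roll": 0, "fingers": 1}, {"xyz": [-3.1, -3.3, 0], "roll": 0, "fingers": 1}, {"xyz": [-3.1, -3.3, 0], "roll": 0, "fingers": 1}, {"xyz": [-3.1, -3.3, 0], "roll": 0, "fingers": 1}, {"xyz": [0, 0, 1], "roll": 0.133, "fingers": 1}, {"xyz": [0, 0, 1], "roll": 0.133, "fingers": 1}])

```text
time_s: 2.45
tcp_pos: [0.5175, -0.0659, 0.2117]
orientation: [-3.14, -0.001, -1.488]
contact_force: [-0.5, -0.7, -0.5]
grip_width: -0.002
```

Run:
```python
from h import *
o=observe();print(o["time_s"],o["tcp_pos"],o["orientation"],o["contact_force"],o["grip_width"])
im=snapshot("wrist");cv2.imwrite("pics/w1.png",im)
for t in ["sample_block","shut_block","start_key","stop_key","lid_1"]: print(t,search_frame("wrist",t)[:8])
```

```text
2.45 [ 0.51747609 -0.06591578  0.21168345] [-3.14029522e+00 -6.54556799e-04 -1.48792289e+00] [-0.52260352 -0.72141738 -0.52787714] -0.002339193957968874
sample_block [{'bbox': [74.0, 109.7, 268.8, 173.6], 'confidence': 0.69}]
shut_block [{'bbox': [63.0, 36.4, 268.8, 110.4], 'confidence': 0.62}, {'bbox': [111.3, 135.4, 126.2, 154.8], 'confidence': 0.51}]
start_key [{'bbox': [237.4, 203.5, 259.7, 217.6], 'confidence': 0.51}]
stop_key [{'bbox': [198.9, 204.3, 215.5, 223.1], 'confidence': 0.72}, {'bbox': [82.6, 131.5, 98.5, 157.1], 'confidence': 0.16}]
lid_1 [{'bbox': [204.4, 134.9, 221.9, 152.5], 'confidence': 0.85}, {'bbox': [172.0, 131.5, 184.1, 153.6], 'confidence': 0.76}, {'bbox': [142.8, 133.7, 155.0, 155.9], 'confidence': 0.63}, {'bbox': [85.4, 133.7, 98.4, 151.4], 'confidence': 0.58}, {'bbox': [233.6, 134.5, 255.9, 153.6], 'confidence': 0.53}, {'bbox': [113.2, 134.7, 127.7, 155.6], 'confidence': 0.48}]
```

View pics/w1.png

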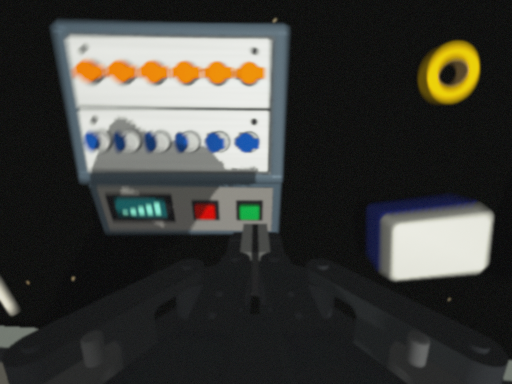

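The wrist view shows both blocks clearly, with START at about (249,211) and STOP at about (206,211). I'll enlarge it to refine the corners.

Run:
```python
import cv2
a=cv2.imread("pics/w1.png")
cv2.imwrite("pics/w1c.png",cv2.resize(a[15:240,45:300],None,fx=3,fy=2.6,interpolation=cv2.INTER_CUBIC))
g=a[15:185,45:290].astype(int)
# white region segmentation
import numpy as np
m=((a.min(2)>150)&(a.max(2)-a.min(2).astype(int)<40)).astype(np.uint8)[:185,:300]
m=cv2.morphologyEx(m,cv2.MORPH_CLOSE,np.ones((9,9)))
n,l,s,c=cv2.connectedComponentsWithStats(m); print(s[1:])
```

```text
[[   65    35   207   137 17955]]
```

View pics/w1c.png

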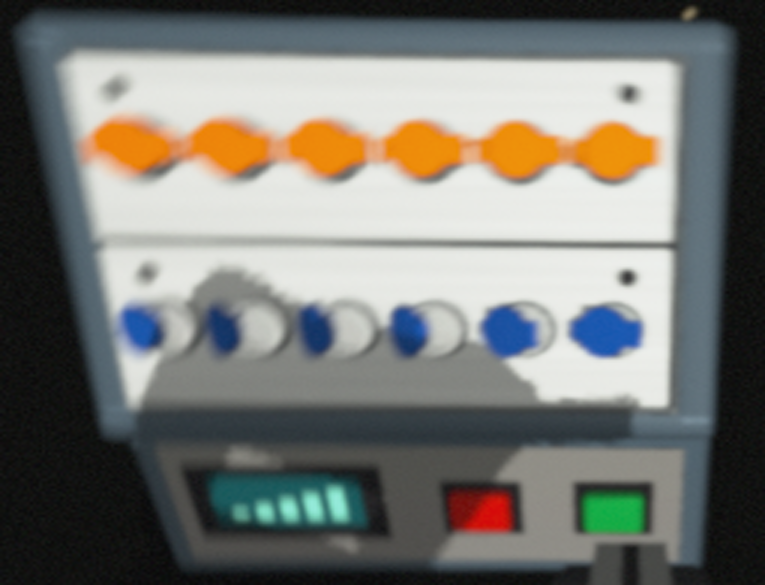

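Run:
```python
from h import *
o=observe();c=wristcam(o)
cv=lambda q:np.c_[45+np.array(q,float)[:,0]/3,15+np.array(q,float)[:,1]/2.6]-.35
px=cv([[60,55],[682,63],[127,405],[670,408]])
L=np.array([[95,95,80],[95,-95,80],[-31,95,80],[-31,-95,80]])/1000
f=lambda p:(proj(c,pose2(p,L))-px).ravel()
r=least_squares(f,[.55,0.02,0.085]); print(r.x,r.fun)
rt=[0.55435,.01817,.085]
print("top fit resid",f(rt))
# hinge/lids of orange: left and right ends of row at z=.087, block x=64
print("orange ends (blk frame)")
def toblk(p,X): 
    d=X[:,:2]-p[:2];cc,s=np.cos(p[2]),np.sin(p[2]);return np.c_[cc*d[:,0]+s*d[:,1],-s*d[:,0]+cc*d[:,1]]*1000
print(toblk(r.x,ray(c,cv([[85,145],[660,150]]),.088)))
print("tube R edges / blue hinge:",toblk(r.x,ray(c,cv([[120,328],[208,328],[300,330],[390,330],[482,332],[572,332]]),.087)))
print("keys blk",toblk(r.x,ray(c,cv([[613,513],[482,511]]),.06)), ray(c,cv([[613,513],[482,511]]),.06))
print("housing corners", toblk(r.x,ray(c,cv([[22,28],[735,30],[710,432],[105,432]]),.072)))
```

```text
[0.55476346 0.01574188 0.07746344] [ 0.30354687 -0.35769973 -0.50834624 -0.5804592  -0.05420653  0.2470989
  0.28532081  0.90689661]
top fit resid [-2.978329    0.73729867 -3.92452026 -1.21107461 -2.042886    1.10914481
 -1.81590885  0.4254633 ]
orange ends (blk frame)
[[ 64.25406518  87.79696421]
 [ 64.71088664 -89.00278368]]
tube R edges / blue hinge: [[  0.36112191  88.04879979]
 [  0.692478    59.11654722]
 [  0.27832656  28.87070371]
 [  0.60026112  -0.87237402]
 [  0.16689173 -31.29028662]
 [  0.47129287 -61.12616945]]
keys blk [[-82.21652565 -74.50093721]
 [-81.75789846 -23.21218168]] [[ 0.47855882 -0.06489805  0.06      ]
 [ 0.47504704 -0.01372761  0.06      ]]
housing corners [[ 105.30984435  110.6444724 ]
 [ 107.43526573 -112.26327869]
 [ -41.63456968 -109.89536201]
 [ -43.83313114  109.74194505]]
```

Request:
jog_arm(series=[{"xyz": [-3.75, -0.88, 0], "roll": 0, "fingers": 1}, {"xyz": [-3.75, -0.88, 0], "roll": 0, "fingers": 1}, {"xyz": [-3.75, -0.88, 0], "roll": 0, "fingers": 1}, {"xyz": [-3.75, -0.88, 0], "roll": 0, "fingers": 1}, {"xyz": [-3.75, -0.88, 0], "roll": 0, "fingers": 1}, {"xyz": [0, 0, 2.5], "roll": 0, "fingers": 1}, {"xyz": [0, 0, 2.5], "roll": 0, "fingers": 1}, {"xyz": [0, 0, 2.5], "roll": 0, "fingers": 1}])

```text
time_s: 3.55
tcp_pos: [0.5454, 0.1232, 0.1366]
orientation: [-3.139, -0.0, -1.484]
contact_force: [0.1, -0.4, 0.3]
grip_width: -0.0
```

Run:
```python
from h import *
o=observe();print(o["time_s"],o["tcp_pos"],o["orientation"],o["contact_force"],o["grip_width"])
im=snapshot("wrist");cv2.imwrite("pics/w2.png",im)
s=snapshot("side");cv2.imwrite("pics/s2.png",cv2.resize(s[100:250,160:320],None,fx=5,fy=4,interpolation=cv2.INTER_CUBIC))
c=wristcam(o)
for p in ([.55476,.01574,.07746],[.5546,.017,.0805]):
  print(proj(c,pose2(p,np.array([[95,95,80],[95,-95,80],[-31,95,80],[-31,-95,80],[0,88.5,85],[0,-88.5,85]])/1000)).round(1).tolist())
```

```text
3.55 [0.54541595 0.12315043 0.13661462] [-3.13925247e+00 -1.13049363e-04 -1.48432021e+00] [ 0.14257476 -0.42768739  0.32421272] -0.00033111076835490836
[[274.1, 75.8], [549.3, 77.8], [269.6, 241.9], [502.2, 244.4], [279.4, 208.0], [509.9, 210.4]]
[[271.9, 76.3], [547.2, 77.5], [268.1, 242.3], [500.8, 244.1], [277.7, 208.4], [508.3, 210.1]]
```

View pics/w2.png

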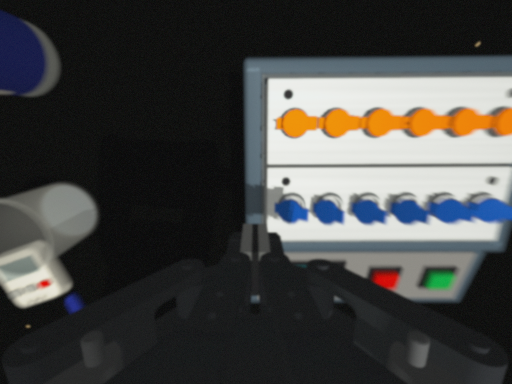

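View pics/s2.png

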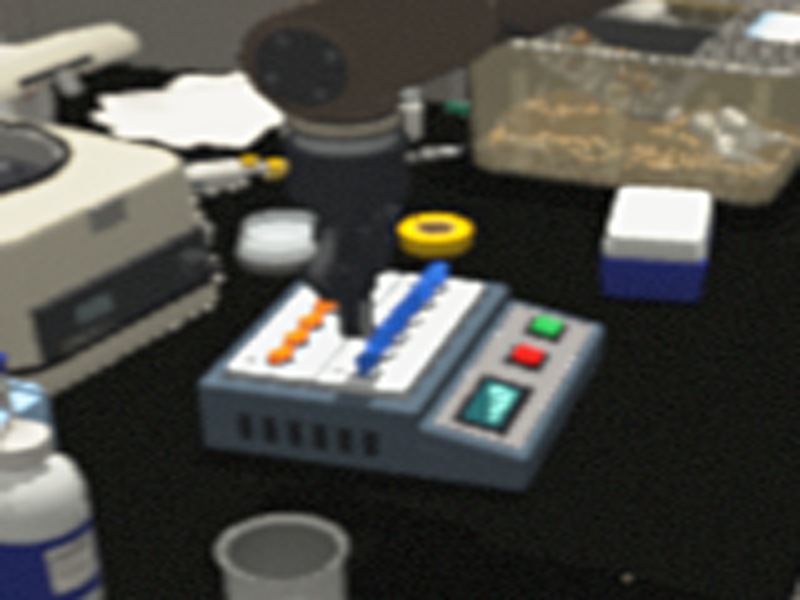

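Request:
jog_arm(series=[{"xyz": [0, 0, 1.5], "roll": 0, "fingers": 1}, {"xyz": [0, 0, 1.5], "roll": 0, "fingers": 1}, {"xyz": [0, 0, 0.8], "roll": 0, "fingers": 1}, {"xyz": [0, 0, 0.7], "roll": 0, "fingers": 1}, {"xyz": [0, 0, 0], "roll": 0, "fingers": 1}, {"xyz": [0, 0, 0], "roll": 0, "fingers": 1}, {"xyz": [0, 0, 0], "roll": 0, "fingers": 1}, {"xyz": [0, 0, 0], "roll": 0, "fingers": 1}])

```text
time_s: 4.45
tcp_pos: [0.5452, 0.1231, 0.092]
orientation: [-3.14, -0.0, -1.486]
contact_force: [0.1, 0.2, 0.2]
grip_width: -0.002
```

Request:
jog_arm(series=[{"xyz": [0.5, 0, 0], "roll": 0, "fingers": 1}, {"xyz": [0.5, 0, 0], "roll": 0, "fingers": 1}, {"xyz": [0.5, 0, 0], "roll": 0, "fingers": 1}, {"xyz": [0.5, 0, 0], "roll": 0, "fingers": 1}, {"xyz": [0.5, 0, 0], "roll": 0, "fingers": 1}, {"xyz": [0.3, 0, 0], "roll": 0, "fingers": 1}, {"xyz": [0.2, 0, 0], "roll": 0, "fingers": 1}, {"xyz": [0, 0, 0], "roll": 0, "fingers": 1}])

```text
time_s: 5.25
tcp_pos: [0.5472, 0.0927, 0.0913]
orientation: [3.141, -0.0, -1.486]
contact_force: [-0.3, 0.0, 0.6]
grip_width: 0.004
```

Run:
```python
from h import *
o=observe();print(o["time_s"],o["tcp_pos"],o["orientation"],o["contact_force"],o["grip_width"])
im=snapshot("wrist");cv2.imwrite("pics/w3.png",im)
s=snapshot("side");cv2.imwrite("pics/s3.png",cv2.resize(s[120:250,160:320],None,fx=5,fy=4.5,interpolation=cv2.INTER_CUBIC))
```

```text
5.25 [0.54723382 0.0926788  0.09129148] [ 3.14149882e+00 -3.96723863e-04 -1.48623838e+00] [-0.25492655  0.03665356  0.60215359] 0.004381598390382798
```

View pics/w3.png

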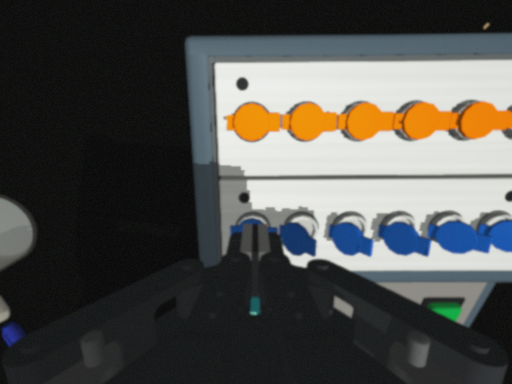

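View pics/s3.png

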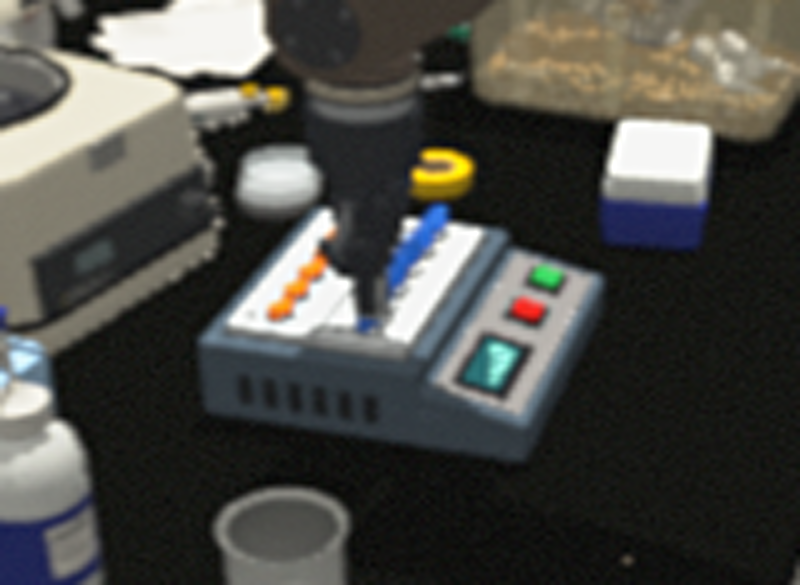

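Request:
jog_arm(series=[{"xyz": [0, 0, 0.05], "roll": 0, "fingers": 1}, {"xyz": [0, 0, 0], "roll": 0, "fingers": 1}, {"xyz": [0, 0, 0.05], "roll": 0, "fingers": 1}, {"xyz": [0, 0, 0], "roll": 0, "fingers": 1}, {"xyz": [0, 0, 0.05], "roll": 0, "fingers": 1}, {"xyz": [0, 0, 0], "roll": 0, "fingers": 1}, {"xyz": [0, 0, 0], "roll": 0, "fingers": 1}, {"xyz": [0, 0, 0], "roll": 0, "fingers": 1}])

```text
time_s: 6.15
tcp_pos: [0.5472, 0.0932, 0.0898]
orientation: [-3.142, 0.0, -1.486]
contact_force: [0.7, -0.1, 0.5]
grip_width: 0.003
```

Request:
jog_arm(series=[{"xyz": [0, 0, 0.05], "roll": 0, "fingers": 1}, {"xyz": [0, 0, 0], "roll": 0, "fingers": 1}, {"xyz": [0, 0, 0], "roll": 0, "fingers": 1}, {"xyz": [0, 0, 0], "roll": 0, "fingers": 1}, {"xyz": [0, 0, 0], "roll": 0, "fingers": 1}, {"xyz": [0, 0, 0], "roll": 0, "fingers": 1}, {"xyz": [0, 0, 0], "roll": 0, "fingers": 1}, {"xyz": [0, 0, 0], "roll": 0, "fingers": 1}])

```text
time_s: 6.95
tcp_pos: [0.5472, 0.0932, 0.0893]
orientation: [3.141, 0.0, -1.486]
contact_force: [0.2, -0.9, 0.1]
grip_width: -0.001
```

Request:
jog_arm(series=[{"xyz": [0, 0, 0.05], "roll": 0, "fingers": 1}, {"xyz": [0, 0, 0], "roll": 0, "fingers": 1}, {"xyz": [0, 0, 0], "roll": 0, "fingers": 1}, {"xyz": [0, 0, 0], "roll": 0, "fingers": 1}, {"xyz": [0, 0, 0], "roll": 0, "fingers": 1}, {"xyz": [0, 0, 0], "roll": 0, "fingers": 1}, {"xyz": [0, 0, 0], "roll": 0, "fingers": 1}, {"xyz": [0, 0, 0], "roll": 0, "fingers": 1}])

```text
time_s: 7.75
tcp_pos: [0.5472, 0.0931, 0.089]
orientation: [3.142, -0.0, -1.486]
contact_force: [-1.7, -0.4, 4.1]
grip_width: -0.0
```

Request:
jog_arm(series=[{"xyz": [0.3, 0, 0], "roll": 0, "fingers": 1}, {"xyz": [0.3, 0, 0], "roll": 0, "fingers": 1}, {"xyz": [0.3, 0, 0], "roll": 0, "fingers": 1}, {"xyz": [0.3, 0, 0], "roll": 0, "fingers": 1}, {"xyz": [0.3, 0, 0], "roll": 0, "fingers": 1}, {"xyz": [0.3, 0, 0], "roll": 0, "fingers": 1}, {"xyz": [0.3, 0, 0], "roll": 0, "fingers": 1}, {"xyz": [0.3, 0, 0], "roll": 0, "fingers": 1}])

```text
time_s: 8.55
tcp_pos: [0.5495, 0.0691, 0.089]
orientation: [-3.141, 0.001, -1.486]
contact_force: [-0.5, 4.1, 4.8]
grip_width: 0.003
```

Request:
jog_arm(series=[{"xyz": [0.4, 0, 0], "roll": 0, "fingers": 1}, {"xyz": [0.4, 0, 0], "roll": 0, "fingers": 1}, {"xyz": [0.4, 0, 0], "roll": 0, "fingers": 1}, {"xyz": [0.4, 0, 0], "roll": 0, "fingers": 1}, {"xyz": [0.4, 0, 0], "roll": 0, "fingers": 1}, {"xyz": [0.4, 0, 0], "roll": 0, "fingers": 1}, {"xyz": [0.4, 0, 0], "roll": 0, "fingers": 1}, {"xyz": [0.4, 0, 0], "roll": 0, "fingers": 1}])

```text
time_s: 9.35
tcp_pos: [0.552, 0.0372, 0.089]
orientation: [-3.142, 0.001, -1.486]
contact_force: [0.3, 5.1, 5.2]
grip_width: 0.001
```

Run:
```python
from h import *
o=observe();print(o["time_s"],o["tcp_pos"],o["orientation"],o["contact_force"],o["grip_width"])
im=snapshot("wrist");cv2.imwrite("pics/w4.png",im[:, :])
```

```text
9.35 [0.55202821 0.03717936 0.08900315] [-3.14152657e+00  5.23488631e-04 -1.48624308e+00] [0.32505844 5.06003065 5.18975233] 0.0012351275729013348
```

View pics/w4.png

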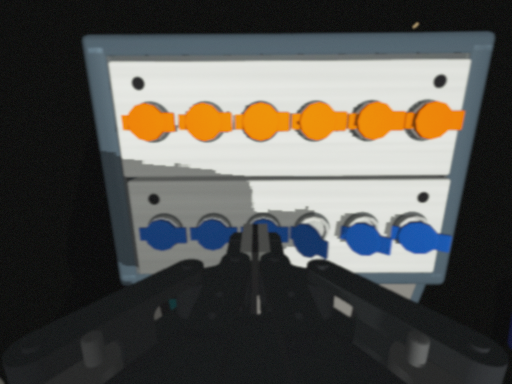

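Lids 1 and 2 lie flat, and the tip is centred on the row at about (255,235). Lids 4–6 are still raised. Continuing.

Request:
jog_arm(series=[{"xyz": [0.4, 0, 0], "roll": 0, "fingers": 1}, {"xyz": [0.4, 0, 0], "roll": 0, "fingers": 1}, {"xyz": [0.4, 0, 0], "roll": 0, "fingers": 1}, {"xyz": [0.4, 0, 0], "roll": 0, "fingers": 1}, {"xyz": [0.4, 0, 0], "roll": 0, "fingers": 1}, {"xyz": [0.4, 0, 0], "roll": 0, "fingers": 1}, {"xyz": [0.4, 0, 0], "roll": 0, "fingers": 1}, {"xyz": [0.4, 0, 0], "roll": 0, "fingers": 1}])

```text
time_s: 10.2
tcp_pos: [0.5547, 0.0054, 0.089]
orientation: [3.142, 0.001, -1.486]
contact_force: [0.8, 4.6, 5.6]
grip_width: -0.0
```

Request:
jog_arm(series=[{"xyz": [0.4, 0, 0], "roll": 0, "fingers": 1}, {"xyz": [0.4, 0, 0], "roll": 0, "fingers": 1}, {"xyz": [0.4, 0, 0], "roll": 0, "fingers": 1}, {"xyz": [0.4, 0, 0], "roll": 0, "fingers": 1}, {"xyz": [0.4, 0, 0], "roll": 0, "fingers": 1}, {"xyz": [0.4, 0, 0], "roll": 0, "fingers": 1}, {"xyz": [0.4, 0, 0], "roll": 0, "fingers": 1}, {"xyz": [0.4, 0, 0], "roll": 0, "fingers": 1}])

```text
time_s: 11.0
tcp_pos: [0.5573, -0.0265, 0.089]
orientation: [3.141, 0.001, -1.486]
contact_force: [-1.0, 4.5, 5.7]
grip_width: -0.001
```

Request:
jog_arm(series=[{"xyz": [0.4, 0, 0], "roll": 0, "fingers": 1}, {"xyz": [0.4, 0, 0], "roll": 0, "fingers": 1}, {"xyz": [0.4, 0, 0], "roll": 0, "fingers": 1}, {"xyz": [0.4, 0, 0], "roll": 0, "fingers": 1}, {"xyz": [0.4, 0, 0], "roll": 0, "fingers": 1}, {"xyz": [0.4, 0, 0], "roll": 0, "fingers": 1}, {"xyz": [0.4, 0, 0], "roll": 0, "fingers": 1}, {"xyz": [0.4, 0, 0], "roll": 0, "fingers": 1}])

```text
time_s: 11.8
tcp_pos: [0.5599, -0.0583, 0.089]
orientation: [3.141, 0.001, -1.486]
contact_force: [-1.2, 5.5, 6.4]
grip_width: -0.005
```

Request:
jog_arm(series=[{"xyz": [0.4, 0, 0], "roll": 0, "fingers": 1}, {"xyz": [0.4, 0, 0], "roll": 0, "fingers": 1}, {"xyz": [0.2, 0, 0], "roll": 0, "fingers": 1}, {"xyz": [0, 0, 0], "roll": 0, "fingers": 1}, {"xyz": [0, 0, 0], "roll": 0, "fingers": 1}, {"xyz": [0, 0, 0], "roll": 0, "fingers": 1}, {"xyz": [0, 0, 0], "roll": 0, "fingers": 1}, {"xyz": [0, 0, 0], "roll": 0, "fingers": 1}])

```text
time_s: 12.6
tcp_pos: [0.5608, -0.0687, 0.0889]
orientation: [3.141, -0.0, -1.486]
contact_force: [-0.1, 2.9, 5.7]
grip_width: 0.002
```

Request:
jog_arm(series=[{"xyz": [0, 0, -1], "roll": 0, "fingers": 1}, {"xyz": [0, 0, -2.5], "roll": 0, "fingers": 1}, {"xyz": [0, 0, -3.5], "roll": 0, "fingers": 1}, {"xyz": [-2, 2.5, 0], "roll": 0, "fingers": 1}, {"xyz": [-2, 2.5, 0], "roll": 0, "fingers": 1}, {"xyz": [-2, 2.5, 0], "roll": 0, "fingers": 1}, {"xyz": [0, 0, 0], "roll": 0, "fingers": 1}, {"xyz": [0, 0, 0], "roll": 0, "fingers": 1}])

```text
time_s: 13.4
tcp_pos: [0.4806, -0.0154, 0.1586]
orientation: [3.141, -0.001, -1.486]
contact_force: [-0.2, -0.3, 1.0]
grip_width: -0.003
```

Run:
```python
from h import *
o=observe();print(o["time_s"],o["tcp_pos"],o["orientation"],o["contact_force"],o["grip_width"])
im=snapshot("wrist");cv2.imwrite("pics/w5.png",im)
for t in ["sample_block","start_key","stop_key","lid_1"]: print(t,search_frame("wrist",t)[:8])
s=snapshot("side");cv2.imwrite("pics/s5.png",cv2.resize(s[140:240,180:300],None,fx=6,fy=6,interpolation=cv2.INTER_CUBIC))
s=snapshot("top");cv2.imwrite("pics/t5.png",cv2.resize(s[120:230,195:325],None,fx=6,fy=5.4,interpolation=cv2.INTER_CUBIC))
```

```text
13.4 [ 0.48060863 -0.01538191  0.15857648] [ 3.14118590e+00 -1.40630221e-03 -1.48553393e+00] [-0.23954717 -0.32853833  0.95720661] -0.0027787441288558094
sample_block [{'bbox': [92.7, 64.3, 342.3, 146.2], 'confidence': 0.59}]
start_key [{'bbox': [289.9, 188.9, 314.2, 208.1], 'confidence': 0.97}]
stop_key [{'bbox': [507.8, 23.1, 509.3, 49.3], 'confidence': 0.6}, {'bbox': [239.5, 190.6, 260.9, 209.4], 'confidence': 0.56}]
lid_1 [{'bbox': [221.3, 92.0, 257.6, 117.9], 'confidence': 0.92}, {'bbox': [297.8, 89.3, 339.1, 117.5], 'confidence': 0.92}, {'bbox': [103.0, 90.8, 139.6, 120.8], 'confidence': 0.91}, {'bbox': [259.5, 93.4, 298.3, 121.0], 'confidence': 0.73}, {'bbox': [142.6, 95.7, 183.8, 120.8], 'confidence': 0.68}, {'bbox': [187.4, 90.9, 217.9, 118.3], 'confidence': 0.56}]
```

View pics/w5.png

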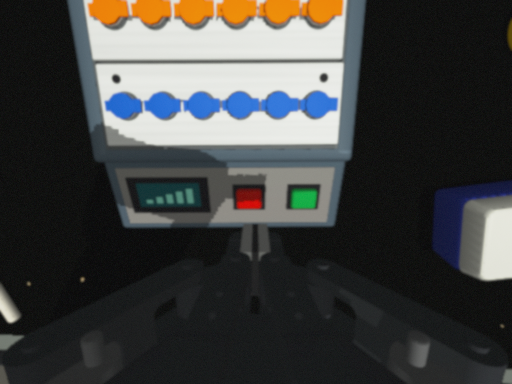

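View pics/s5.png

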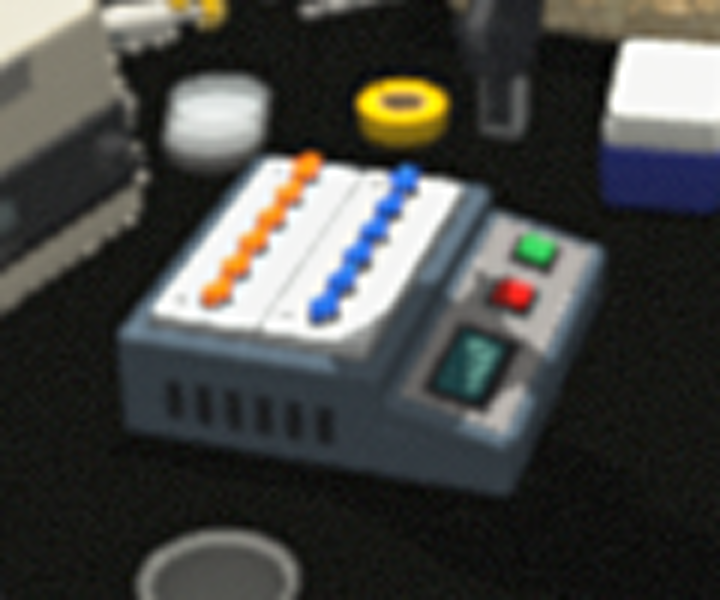

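Run:
```python
from h import *
im=cv2.imread("pics/w5.png");cv2.imwrite("pics/w5c.png",cv2.resize(im[0:150,70:370],None,fx=2.6,fy=3,interpolation=cv2.INTER_CUBIC))
o=observe();c=wristcam(o)
def blob(im,ch):
    a=im.astype(int); m=(a[...,ch]-np.delete(a,ch,2).max(2)>60).astype(np.uint8)
    n,l,s,ce=cv2.connectedComponentsWithStats(m); i=np.argsort(-s[1:,4])[:3]+1; return [(ce[j].round(1),s[j].tolist()) for j in i]
print("green",blob(im,1)[:2]);print("red",blob(im,2)[:2])
im1=cv2.imread("pics/w1.png");print("w1 green",blob(im1,1)[:1],"red",blob(im1,2)[:1])
t=cv2.imread("pics/top0.png");print("top g",blob(t,1)[:2],"r",blob(t,2)[:2])
g=blob(im,1)[0][0]; r=blob(im,2)[0][0]
for z in (.045,.05,.055,.06,.065):
    a=ray(c,[g,r],z); print(z,a.round(4).tolist(),np.linalg.norm(a[0]-a[1]).round(4))
ct=camera_info("top"); tg=blob(t,1); print(tg[0][0]); 
for z in (.045,.05,.055,.06): print("top",z,ray(ct,[tg[0][0],tg[1][0]],z).round(4).tolist())
b=im.astype(int);m=((b[...,0]-b[...,2]>100)).astype(np.uint8)[80:130,95:350];n,l,s,ce=cv2.connectedComponentsWithStats(m);print(s[1:])
m=((b[...,2]-b[...,0]>120)).astype(np.uint8)[0:40,80:350];n,l,s,ce=cv2.connectedComponentsWithStats(m);print(s[1:])
```

```text
green [(array([303.7, 198.6]), [291, 190, 26, 18, 430])]
red [(array([300.5,   9.6]), [259, 0, 84, 24, 1533]), (array([108.1,   9.9]), [88, 0, 41, 25, 767])]
w1 green [(array([249. , 212.4]), [240, 205, 19, 15, 265])] red [(array([168.8,  71.6]), [74, 61, 190, 23, 2680])]
top g [(array([290.5, 202.3]), [286, 199, 10, 8, 60])] r [(array([257.8, 148.5]), [226, 143, 66, 12, 289]), (array([271.1, 203.6]), [267, 200, 9, 8, 70])]
0.045 [[0.4755, -0.0657, 0.045], [0.6397, -0.0407, 0.045]] 0.1661
0.05 [[0.4769, -0.0647, 0.05], [0.6379, -0.0401, 0.05]] 0.1629
0.055 [[0.4783, -0.0636, 0.055], [0.6361, -0.0395, 0.055]] 0.1596
0.06 [[0.4798, -0.0625, 0.06], [0.6343, -0.0389, 0.06]] 0.1564
0.065 [[0.4812, -0.0614, 0.065], [0.6325, -0.0383, 0.065]] 0.1531
[290.5 202.3]Traceback (most recent call last):
  File "<stdin>", line 14, in <module>
IndexError: list index out of range
```

View pics/w5c.png

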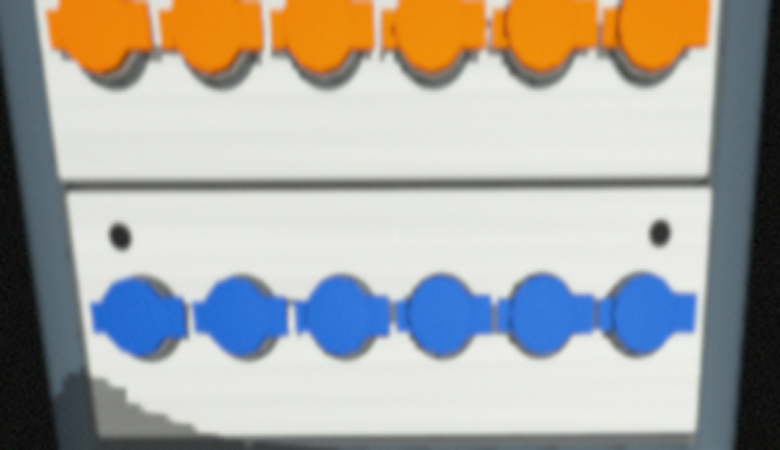

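All six blue lids look flat and evenly spaced, like the orange ones. START is at about (0.477, -0.064) with its top near z 0.05–0.06, so I'll move over it.

Request:
jog_arm(series=[{"xyz": [2.4, 0.5, 0], "roll": 0, "fingers": 1}, {"xyz": [2.4, 0.5, 0], "roll": 0, "fingers": 1}, {"xyz": [0, 0, 2.5], "roll": 0, "fingers": 1}, {"xyz": [0, 0, 2.5], "roll": 0, "fingers": 1}, {"xyz": [0, 0, 2], "roll": 0, "fingers": 1}, {"xyz": [0, 0, 0.8], "roll": 0, "fingers": 1}, {"xyz": [0, 0, 0], "roll": 0, "fingers": 1}, {"xyz": [0, 0, 0], "roll": 0, "fingers": 1}])

```text
time_s: 14.55
tcp_pos: [0.476, -0.0638, 0.0816]
orientation: [-3.141, -0.001, -1.486]
contact_force: [-0.3, -1.0, 0.4]
grip_width: 0.002
```

Run:
```python
from h import *
o=observe();print(o["time_s"],o["tcp_pos"],o["contact_force"])
s=snapshot("side");cv2.imwrite("pics/s6.png",cv2.resize(s[140:240,180:300],None,fx=6,fy=6,interpolation=cv2.INTER_CUBIC))
s=snapshot("wrist");cv2.imwrite("pics/w6.png",s)
```

```text
14.55 [ 0.4759542  -0.06379967  0.08161404] [-0.33156432 -0.97396643  0.36633468]
```

View pics/s6.png

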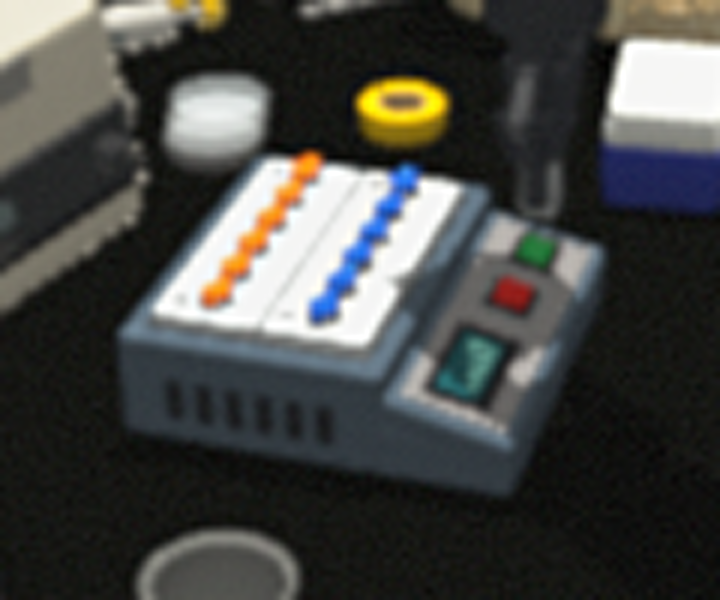

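View pics/w6.png

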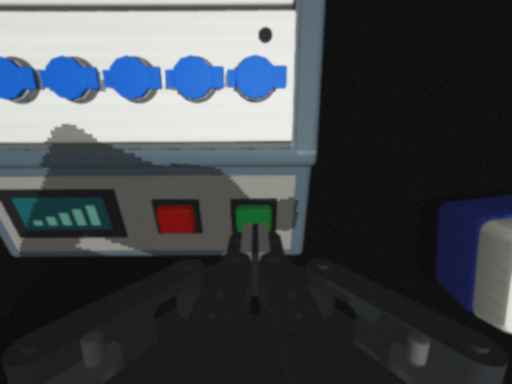

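Request:
jog_arm(series=[{"xyz": [0, 0, 0.5], "roll": 0, "fingers": 1}, {"xyz": [0, 0, 0.5], "roll": 0, "fingers": 1}, {"xyz": [0, 0, 0.3], "roll": 0, "fingers": 1}, {"xyz": [0, 0, 0.2], "roll": 0, "fingers": 1}, {"xyz": [0, 0, 0.2], "roll": 0, "fingers": 1}, {"xyz": [0, 0, 0], "roll": 0, "fingers": 1}, {"xyz": [0, 0, 0], "roll": 0, "fingers": 1}, {"xyz": [0, 0, 0], "roll": 0, "fingers": 1}])

```text
time_s: 15.45
tcp_pos: [0.4753, -0.0636, 0.064]
orientation: [-3.141, -0.0, -1.486]
contact_force: [0.5, -0.7, -0.3]
grip_width: 0.001
```

Request:
jog_arm(series=[{"xyz": [0, 0, 0.2], "roll": 0, "fingers": 1}, {"xyz": [0, 0, 0], "roll": 0, "fingers": 1}, {"xyz": [0, 0, 0.2], "roll": 0, "fingers": 1}, {"xyz": [0, 0, 0], "roll": 0, "fingers": 1}, {"xyz": [0, 0, 0], "roll": 0, "fingers": 1}, {"xyz": [0, 0, 0], "roll": 0, "fingers": 1}, {"xyz": [0, 0, 0], "roll": 0, "fingers": 1}, {"xyz": [0, 0, 0], "roll": 0, "fingers": 1}])

```text
time_s: 16.25
tcp_pos: [0.4753, -0.0636, 0.0599]
orientation: [-3.141, -0.0, -1.486]
contact_force: [0.6, -0.0, 0.6]
grip_width: -0.001
```

Request:
jog_arm(series=[{"xyz": [0, 0, 0.1], "roll": 0, "fingers": 1}, {"xyz": [0, 0, 0], "roll": 0, "fingers": 1}, {"xyz": [0, 0, 0.1], "roll": 0, "fingers": 1}, {"xyz": [0, 0, 0], "roll": 0, "fingers": 1}, {"xyz": [0, 0, 0], "roll": 0, "fingers": 1}, {"xyz": [0, 0, 0], "roll": 0, "fingers": 1}, {"xyz": [0, 0, 0], "roll": 0, "fingers": 1}, {"xyz": [0, 0, 0], "roll": 0, "fingers": 1}])

```text
time_s: 17.05
tcp_pos: [0.4754, -0.0636, 0.058]
orientation: [-3.141, -0.0, -1.486]
contact_force: [0.9, -0.7, 2.5]
grip_width: -0.0
```

Request:
jog_arm(series=[{"xyz": [0, 0, 0.1], "roll": 0, "fingers": 1}, {"xyz": [0, 0, 0], "roll": 0, "fingers": 1}, {"xyz": [0, 0, 0.1], "roll": 0, "fingers": 1}, {"xyz": [0, 0, 0], "roll": 0, "fingers": 1}, {"xyz": [0, 0, 0], "roll": 0, "fingers": 1}, {"xyz": [0, 0, 0], "roll": 0, "fingers": 1}, {"xyz": [0, 0, 0], "roll": 0, "fingers": 1}, {"xyz": [0, 0, 0], "roll": 0, "fingers": 1}])

```text
time_s: 17.85
tcp_pos: [0.4754, -0.0636, 0.056]
orientation: [-3.141, -0.0, -1.486]
contact_force: [1.5, 0.6, 4.4]
grip_width: 0.002
```

Request:
jog_arm(series=[{"xyz": [0, 0, 0.05], "roll": 0, "fingers": 1}, {"xyz": [0, 0, 0], "roll": 0, "fingers": 1}, {"xyz": [0, 0, 0.05], "roll": 0, "fingers": 1}, {"xyz": [0, 0, 0], "roll": 0, "fingers": 1}, {"xyz": [0, 0, 0], "roll": 0, "fingers": 1}, {"xyz": [0, 0, 0], "roll": 0, "fingers": 1}, {"xyz": [0, 0, 0], "roll": 0, "fingers": 1}, {"xyz": [0, 0, 0], "roll": 0, "fingers": 1}])

```text
time_s: 18.65
tcp_pos: [0.4753, -0.0636, 0.0549]
orientation: [-3.141, -0.0, -1.486]
contact_force: [2.1, 0.8, 4.1]
grip_width: -0.001
```

Request:
jog_arm(series=[{"xyz": [0, 0, 0.05], "roll": 0, "fingers": 1}, {"xyz": [0, 0, 0], "roll": 0, "fingers": 1}, {"xyz": [0, 0, 0], "roll": 0, "fingers": 1}, {"xyz": [0, 0, 0], "roll": 0, "fingers": 1}, {"xyz": [0, 0, 0], "roll": 0, "fingers": 1}, {"xyz": [0, 0, 0], "roll": 0, "fingers": 1}, {"xyz": [0, 0, 0], "roll": 0, "fingers": 1}, {"xyz": [0, 0, 0], "roll": 0, "fingers": 1}])

```text
time_s: 19.45
tcp_pos: [0.4754, -0.0636, 0.0544]
orientation: [-3.141, -0.0, -1.486]
contact_force: [2.0, 0.1, 5.2]
grip_width: 0.004
```

Request:
jog_arm(series=[{"xyz": [0, 0, 0.05], "roll": 0, "fingers": 1}, {"xyz": [0, 0, 0], "roll": 0, "fingers": 1}, {"xyz": [0, 0, 0], "roll": 0, "fingers": 1}, {"xyz": [0, 0, 0], "roll": 0, "fingers": 1}, {"xyz": [0, 0, 0], "roll": 0, "fingers": 1}, {"xyz": [0, 0, 0], "roll": 0, "fingers": 1}, {"xyz": [0, 0, 0], "roll": 0, "fingers": 1}, {"xyz": [0, 0, 0], "roll": 0, "fingers": 1}])

```text
time_s: 20.25
tcp_pos: [0.4755, -0.0636, 0.054]
orientation: [-3.141, -0.0, -1.486]
contact_force: [2.7, -0.6, 6.6]
grip_width: 0.002
```

Request:
jog_arm(series=[{"xyz": [0, 0, 0.03], "roll": 0, "fingers": 1}, {"xyz": [0, 0, 0], "roll": 0, "fingers": 1}, {"xyz": [0, 0, 0], "roll": 0, "fingers": 1}, {"xyz": [0, 0, 0], "roll": 0, "fingers": 1}, {"xyz": [0, 0, 0], "roll": 0, "fingers": 1}, {"xyz": [0, 0, 0], "roll": 0, "fingers": 1}, {"xyz": [0, 0, 0], "roll": 0, "fingers": 1}, {"xyz": [0, 0, 0], "roll": 0, "fingers": 1}])

```text
time_s: 21.05
tcp_pos: [0.4755, -0.0636, 0.054]
orientation: [-3.141, -0.0, -1.486]
contact_force: [1.7, -0.1, 6.7]
grip_width: -0.001
```

Request:
jog_arm(series=[{"xyz": [0, 0, -0.5], "roll": 0, "fingers": 1}, {"xyz": [0, 0, -1], "roll": 0, "fingers": 1}, {"xyz": [0, 0, -2.5], "roll": 0, "fingers": 1}, {"xyz": [0, 0, -3], "roll": 0, "fingers": 1}, {"xyz": [-2, 0, -3], "roll": 0, "fingers": 1}, {"xyz": [-2, 0, 0], "roll": 0, "fingers": 1}, {"xyz": [0, 0, 0], "roll": 0, "fingers": 1}, {"xyz": [0, 0, 0], "roll": 0, "fingers": 1}])

```text
time_s: 21.85
tcp_pos: [0.4703, -0.0232, 0.1524]
orientation: [3.138, 0.001, -1.485]
contact_force: [-0.7, 1.1, -0.6]
grip_width: 0.001
```

Run:
```python
from h import *
o=observe();print(o["time_s"],o["tcp_pos"],o["contact_force"])
s=snapshot("side");cv2.imwrite("pics/s7.png",cv2.resize(s[140:240,180:300],None,fx=6,fy=6,interpolation=cv2.INTER_CUBIC))
s=snapshot("wrist");cv2.imwrite("pics/w7.png",cv2.resize(s[:260,60:400],None,fx=2.3,fy=2.3,interpolation=cv2.INTER_CUBIC))
s=snapshot("top");cv2.imwrite("pics/t7.png",s)
```

```text
21.85 [ 0.47030864 -0.02323959  0.15235277] [-0.69200435  1.07640541 -0.55503247]
```

View pics/s7.png

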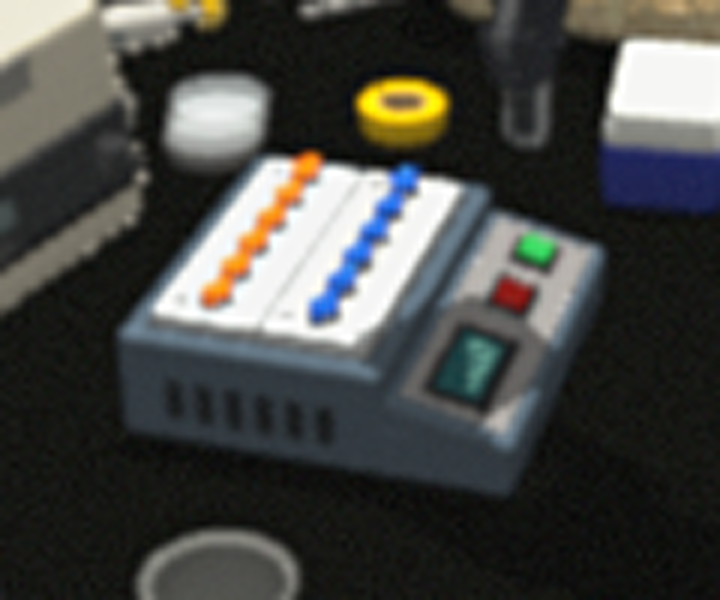

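View pics/w7.png

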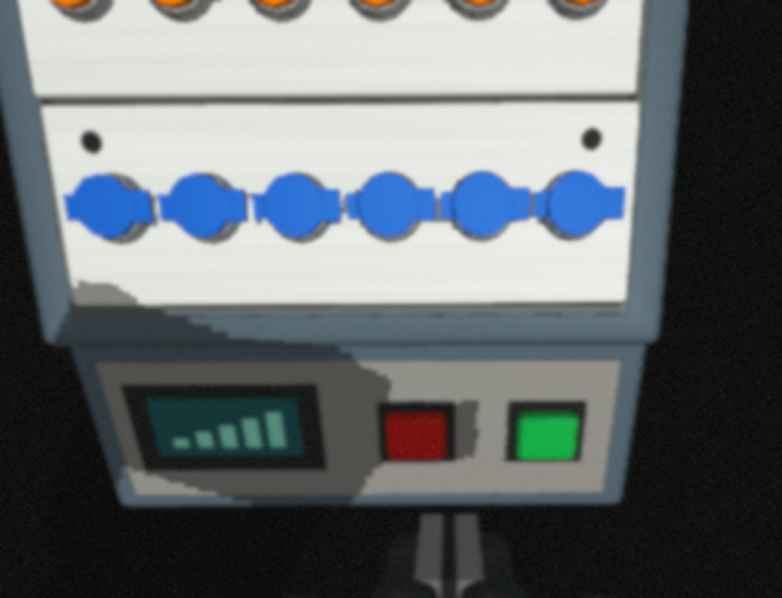

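View pics/t7.png

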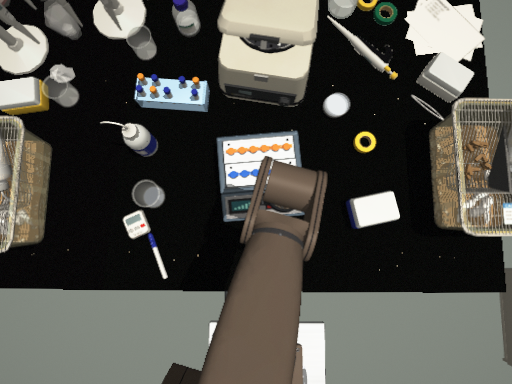

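```bash
python3 -c "
from station import *
print(finish_job())"
```

```text
the job is handed in; nothing more can be done
None
```

I closed all six blue lids in one light pass, then pressed the START key and let it go. The job was handed in at about 22 s of the 64 s allowed.

- **Lids:** I ran the shut fingertips from the hinge end of lid 1 to the tab of lid 6. I found the height by touch: the tops sit at z 0.089, as expected. The downward force read 4–6 N at the checks along the row. The wrist and side pictures show all six lids flat and evenly spaced, like the orange row.
- **START key:** I pressed it straight down about 6 mm from first contact until it stopped moving at 6.7 N, more than the 4.8 N needed to push it fully in. After the lift, the wrist picture shows it standing up again.
- **Everything else:** I never touched STOP. Both blocks look seated, and the bystanders I could see look where they were. The gripper was clear, with the force reading near zero.

**Checks that disagreed or fell short:**
- The top and wrist cameras differed by 2–3 mm on where the block sits left to right; I allowed for this at the start and end of the pass.
- The force reading wanders by about 1 N.
- The last 0.3 mm of the START press raised neither the depth nor the force. I took the key as fully in from the distance and force already reached, since the key's travel can't be read directly.

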